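Free the glued bundle and set its ink pots in their stands

TASK

The four ink pots were piled on a freshly glued bundle of cards to weigh it down; the glue is dry now. Take the pile apart, the top pot first and without shifting the three beneath it, and set each pot upright, right down in the well of the wooden stand whose rim has the colour of its lid. Do not tip a pot over, and leave the blue pot that stands by itself and the small wooden block where they are.

Things in the scene. Friction and masses are not known exactly. Their poses are not given: they have to be found in the camera images.
- pot_red: small closed ink pot with a red screw lid and a white body, 58 mm across and 58 mm high (it may be handled as a plain upright cylinder), about 0.11 kg; at the start one of the three pots of the lower tier. The three stand in a close triangle, centres 67 mm apart, on a fixed bundle of white hexagonal cards with a grey star (138 mm across, 55 mm high, feet of the pots at 55 mm). Origin: centre of the pot's underside; z up.
- pot_yellow: small closed ink pot with a yellow screw lid and a white body, 66 mm across and 58 mm high (it may be handled as a plain upright cylinder), about 0.11 kg; at the start one of the three pots of the lower tier. The three stand in a close triangle, centres 67 mm apart, on a fixed bundle of white hexagonal cards with a grey star (138 mm across, 55 mm high, feet of the pots at 55 mm). Origin: centre of the pot's underside; z up.
- pot_magenta: small closed ink pot with a magenta screw lid and a white body, 62 mm across and 58 mm high (it may be handled as a plain upright cylinder), about 0.11 kg; at the start one of the three pots of the lower tier. The three stand in a close triangle, centres 67 mm apart, on a fixed bundle of white hexagonal cards with a grey star (138 mm across, 55 mm high, feet of the pots at 55 mm). Origin: centre of the pot's underside; z up.
- pot_green: small closed ink pot with a green screw lid and a white body, 62 mm across and 64 mm high (it may be handled as a plain upright cylinder), about 0.11 kg; at the start standing on the lids of the other three pots. Its foot is then 113 mm above the table. Origin: centre of the pot's underside; z up.
- stand_red: round turned wooden pot stand with a red painted rim, fixed to the table: 100 mm across, 22 mm high, with a round well in its top for a pot; the well's floor (lined with grey felt) is 6 mm above the table and 76 mm wide, and its wall flares to 88 mm at the rim. Origin: centre of the underside, on the table; z up.
- stand_yellow: round turned wooden pot stand with a yellow painted rim, fixed to the table: 100 mm across, 22 mm high, with a round well in its top for a pot; the well's floor (lined with grey felt) is 6 mm above the table and 76 mm wide, and its wall flares to 88 mm at the rim. Origin: centre of the underside, on the table; z up.
- stand_magenta: round turned wooden pot stand with a magenta painted rim, fixed to the table: 100 mm across, 22 mm high, with a round well in its top for a pot; the well's floor (lined with grey felt) is 6 mm above the table and 76 mm wide, and its wall flares to 88 mm at the rim. Origin: centre of the underside, on the table; z up.
- stand_green: round turned wooden pot stand with a green painted rim, fixed to the table: 100 mm across, 22 mm high, with a round well in its top for a pot; the well's floor (lined with grey felt) is 6 mm above the table and 76 mm wide, and its wall flares to 88 mm at the rim. Origin: centre of the underside, on the table; z up.
- pot_blue: bystander: small closed ink pot with a blue screw lid, 58 mm across, 64 mm high, standing alone and loose on the table; it has no stand. Origin: centre of the underside.
- block: bystander: small paint-stained dark wooden block lying loose on the table, 42 x 75 x 30 mm. Origin: centre of the underside; x along its 42 mm side.
Things that resemble listed ones, but are neither listed nor needed, are in the scene too. Of the things that look like the pot_green, the middle-sized one is meant.

How it is judged:
By the outcome, as a careful person would: the job done as asked, in the order asked, and still so for the second after the job is handed in, with the robot touching nothing.
It also fails if it takes over 112 s, if anything falls off the work surface, if the arm or the gripper's body presses on something with over 40 N, if the wrist force passes 120 N, or if a joint passes its speed limit or range.

ROBOT

A 7-joint arm with a two-finger parallel gripper is mounted at the origin on the work surface; the furniture and walls round the work are solid. World frame = base frame: x ahead of the robot, y to its left, z up, the work surface at z = 0. Lengths are in m, angles in rad, forces in N, time in s.
With the tool pointing down it reaches from about 0.4 to 0.925 m from the base axis. Payload 5.6 kg.
Tool frame: the origin (TCP) lies midway between the tips of the shut fingers; the grasp point (between the pads) lies 19 mm behind it (manip.grip_depth is the distance from the TCP to the grasp point, in m); y points along the fingers, z is the direction in which the jaws open and shut, and the axes are right-handed (so a half turn about y gives the same grasp; the last joint's range is limited). The gripper opens to 85 mm and grips with 20 to 120 N. Pads are 22 mm wide; open, the fingers measure 114 mm over their backs; the gripper's body (76 mm by 85 mm) begins 54 mm behind the grasp point. The pads swing forward as they close: fully open they stand 13 mm farther back than shut.
Start: joints at [1.283, 0.468, -0.012, 1.603, 0.006, 1.071, -0.056], TCP at [0.157, -0.631, 0.199] pointing down, gripper open.
Joint ranges: [-2.53, 2.53], [-0.31, 2.02], [-1.57, 1.55], [0.28, 2.44], [-1.29, 4.43], [0.15, 1.84], [-2.92, 2.92]. Speed limits (rad/s): [2.57, 2.57, 3.14, 3.14, 3.14, 3.14, 3.14].

INTERFACE

Orientations are given as [roll, pitch, yaw] about the fixed x, y, z axes, in that order (R = Rz(yaw) Ry(pitch) Rx(roll)).
In Python, from rig import manip, move_gripper, inverse_kinematics, eyes gives the robot as it stands. The module is installed in compiled form; this text tells all that it offers. Calls block until the motion is done:
- manip.move_pose(position, orientation): joint-space move of the TCP to a pose.
- manip.move_straight(position, ori=None, velocity=0.15): straight line of the TCP; ori=None keeps the orientation; velocity is the mean speed in m/s.
- manip.set_joints(angles): joint-space move.
- move_gripper(opening, grasp_force=None): finger opening in m; grasp_force is the grip in N (None keeps the last); returns when the fingers have stopped.
- manip.wait(seconds).
- inverse_kinematics(position, orientation): joint angles nearest the present ones, or None.
- manip.get_obs(): the state.
- eyes.snapshot(name): name is "scene" or "top"; returns a dict with "img" (480x640x3 uint8, blue, green, red), "fx", "fy", "cx", "cy" (pixels), "view" (4x4, takes a point from world to camera coordinates). Camera axes: x right, y down, z forward; pixel columns grow to the right and rows downward; lengths in m; the calibration is good to about 2 mm. A picture is of the moment at which its call begins. There is no depth.
A pose or a line that the arm cannot do raises manip.PlanningError and nothing moves.
- manip.close_job(): hands the job in, once; it reports no verdict.
The state is a dict: "time": time; "qpos": joint angles; "joint_velocities": joint speeds; "joint_efforts": joint torques, N m; "ee_pos": TCP position; "tool_rot": TCP orientation; "force": force on the tool from outside, world axes, zero at the start; "moment": the same for the moment, N m; "grip_width": finger opening in m.
Only numpy, scipy, OpenCV 4.12 (cv2) and the standard library are available. Lean on these libraries where they do the work, as an engineer would, in place of code of your own. Each camera call takes 0.05 s, during which the arm holds its last target. There are 200 camera calls.

## Working session

There is one attempt and no reset: what is moved stays moved. The work goes in short steps, each a Python script; the robot and the scene stay as the last script left them, time stands still between calls to the robot, and variables do not carry over. Pictures are saved under pics/ and viewed, about 12 in all and at most 16, crops included, and the job is handed in when it is done.

```bash
mkdir -p pics; python3 - <<'E'
from rig import manip, eyes
import cv2,numpy as np
for n in("scene","top"):
    s=eyes.snapshot(n); cv2.imwrite(f"pics/{n}0.png",s["img"]); print(n,s["fx"],s["fy"],s["cx"],s["cy"]); print(np.round(s["view"],4).tolist())
o=manip.get_obs(); print(o["time"],o["ee_pos"],o["tool_rot"],o["grip_width"],manip.grip_depth)
E
```

```text
scene 531.8308936392652 531.8308936392652 328.62586374361877 232.72359088031612
[[-0.554, -0.8325, 0.0065, 0.4982], [-0.6161, 0.4047, -0.6757, 0.2698], [0.5599, -0.3784, -0.7371, 1.1641], [0.0, 0.0, 0.0, 1.0]]
top 449.90270863433994 449.90270863433994 318.48833945042765 238.41927564105006
[[-0.0156, -0.9999, -0.0035, 0.2785], [-0.9959, 0.0158, -0.0895, 0.4984], [0.0895, 0.0021, -0.996, 1.0613], [0.0, 0.0, 0.0, 1.0]]
0.1 [ 0.15733041 -0.63009269  0.19801871] [-1.57238646e+00 -1.14955515e-04 -2.89686313e+00] 0.08560128104744333 0.0187
```

View pics/scene0.png

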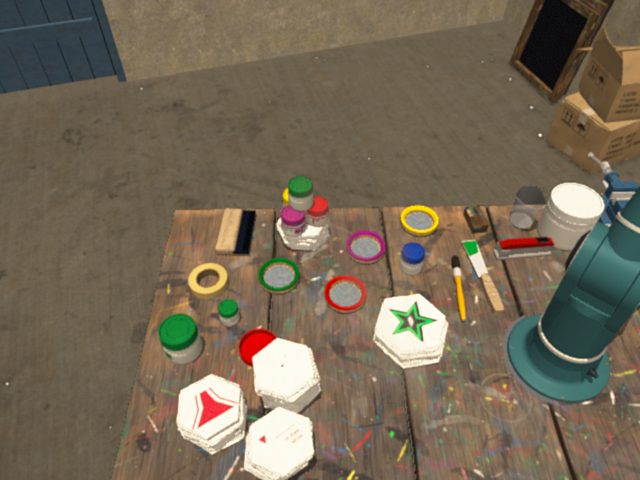

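View pics/top0.png

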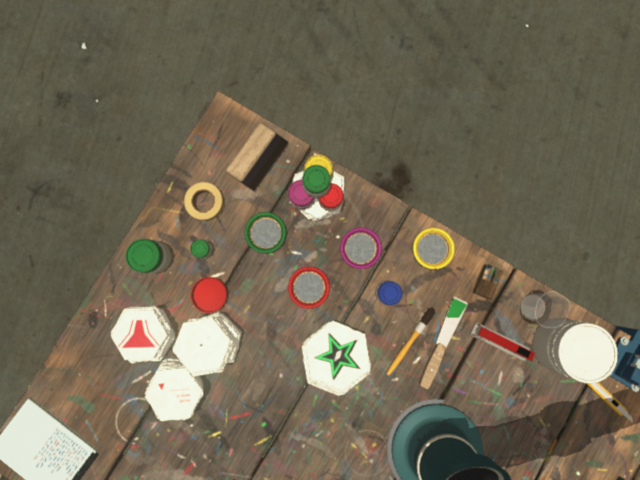

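Pile-top green pot (scene 301,190; top 316,178) is the target. The other candidates are the big green-lidded pot (scene 180,337) and the small one (scene 228,312). The stands are at top px green (265,232), magenta (361,247), red (309,287) and yellow (433,248). The blue pot is at (390,292) and the block at (486,280). Next I segment, triangulate, and check with a crop.

```bash
cat > vis.py <<'E'
import cv2,numpy as np
from rig import eyes
def proj(s,p):
    c=s["view"][:3,:3]@np.asarray(p)+s["view"][:3,3]; return np.array([s["fx"]*c[0]/c[2]+s["cx"],s["fy"]*c[1]/c[2]+s["cy"]])
def ray(s,px):
    R=np.array(s["view"])[:3,:3];t=np.array(s["view"])[:3,3]
    d=R.T@np.array([(px[0]-s["cx"])/s["fx"],(px[1]-s["cy"])/s["fy"],1]); return -R.T@t,d/np.linalg.norm(d)
def atz(s,px,z):
    o,d=ray(s,px); return o+d*(z-o[2])/d[2]
def tri(a,pa,b,pb):
    o1,d1=ray(a,pa);o2,d2=ray(b,pb)
    A=np.stack([d1,-d2],1); k=np.linalg.lstsq(A,o2-o1,rcond=None)[0]
    p,q=o1+k[0]*d1,o2+k[1]*d2; return (p+q)/2,np.linalg.norm(p-q)
HUE=dict(red=(174,8),yellow=(20,34),magenta=(140,170),green=(50,85),blue=(105,125))
def mask(img,c,box):
    h=cv2.cvtColor(img,cv2.COLOR_BGR2HSV);H=h[...,0];lo,hi=HUE[c]
    m=((H>=lo)&(H<=hi)) if lo<hi else ((H>=lo)|(H<=hi))
    m=(m&(h[...,1]>110)&(h[...,2]>50)).astype(np.uint8)
    o=np.zeros_like(m);x0,y0,x1,y1=box;o[y0:y1,x0:x1]=m[y0:y1,x0:x1]
    n,l,st,_=cv2.connectedComponentsWithStats(o)
    return (l==1+np.argmax(st[1:,4])).astype(np.uint8) if n>1 else o
def ell(img,c,ctr,r):
    box=(max(ctr[0]-r,0),max(ctr[1]-r,0),ctr[0]+r,ctr[1]+r)
    m=mask(img,c,box); p=cv2.findContours(m,cv2.RETR_EXTERNAL,cv2.CHAIN_APPROX_NONE)[0][0]
    return cv2.fitEllipse(cv2.convexHull(p)),m
E
python3 - <<'E'
from vis import *
S=eyes.snapshot("scene");T=eyes.snapshot("top")
st=dict(red=((345,294),(309,287)),yellow=((419,220),(433,248)),magenta=((366,247),(361,247)),green=((279,275),(265,232)))
for c,(a,b) in st.items():
    ea,_=ell(S["img"],c,a,26);eb,_=ell(T["img"],c,b,26)
    p,g=tri(S,ea[0],T,eb[0]); print("stand",c,np.round(ea[1],1),np.round(eb[1],1),p.round(4),round(g,4),atz(T,eb[0],.022).round(4),atz(S,ea[0],.022).round(4))
pt=dict(green=((301,186),(316,179),18,.177),blue=((413,251),(390,292),18,.064),red=((318,205),(331,195),16,.113),magenta=((293,215),(301,193),16,.113),yellow=((289,196),(319,163),16,.113))
for c,(a,b,r,z) in pt.items():
    ea,ma=ell(S["img"],c,a,r);eb,mb=ell(T["img"],c,b,r)
    p,g=tri(S,ea[0],T,eb[0]); print("pot",c,ea[0],eb[0],np.round(eb[1],1),p.round(4),round(g,4),atz(T,eb[0],z).round(4))
# card bundle: top hexagon
a=S["img"][165:285,235:395];b=T["img"][135:255,235:395]
cv2.imwrite("pics/crop1.png",np.hstack([cv2.resize(x,None,fx=2.5,fy=2.5,interpolation=2)for x in(a,b)]))
E
```

```text
stand red [35.8 42.7] [42.  42.5] [0.386  0.296  0.0174] 0.0009 [0.3864 0.2962 0.022 ] [0.383  0.2976 0.022 ]
stand yellow [29. 39.] [41.8 42.9] [ 0.4746 -0.0067  0.0168] 0.0016 [ 0.4748 -0.0047  0.022 ] [ 0.4707 -0.0036  0.022 ]
stand magenta [30.1 39.4] [41. 41.] [0.4785 0.1687 0.0176] 0.0018 [0.4788 0.1698 0.022 ] [0.475  0.1705 0.022 ]
stand green [32.6 40.6] [40.2 40.7] [0.5199 0.3998 0.0177] 0.0013 [0.5199 0.3998 0.022 ] [0.5164 0.4008 0.022 ]
pot green (299.7437744140625, 186.26629638671875) (316.0423889160156, 178.49951171875) [26.2 26.4] [0.6169 0.2733 0.1665] 0.0006 [0.6147 0.2734 0.177 ]
pot blue (413.2381286621094, 252.643310546875) (389.5866394042969, 292.8155517578125) [22.2 22.6] [0.3702 0.1072 0.0543] 0.0023 [0.3713 0.1096 0.064 ]
pot red (317.3152770996094, 206.3412322998047) (330.6954345703125, 196.14305114746094) [23.7 25.3] [0.5902 0.241  0.1031] 0.0011 [0.5887 0.2418 0.113 ]
pot magenta (292.385498046875, 215.41224670410156) (300.4133605957031, 193.02398681640625) [23.6 25.3] [0.5985 0.3089 0.1018] 0.0017 [0.5968 0.3091 0.113 ]
pot yellow (286.1160583496094, 195.85769653320312) (318.14117431640625, 167.98614501953125) [28.1 28.9] [0.6628 0.2767 0.0981] 0.0198 [0.653  0.2687 0.113 ]
```

View pics/crop1.png

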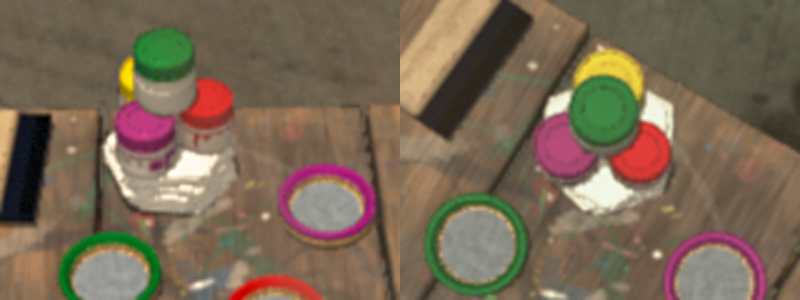

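Crop shows the medium green pot alone on top of the three lids, with yellow mostly hidden behind it. Estimated positions are good enough to take green first.

```bash
cat > act.py <<'E'
import numpy as np
from rig import manip, move_gripper, inverse_kinematics
GD=manip.grip_depth
def ori(a):  # jaw axis at world angle a (mod pi): choose yaw with least last-joint angle
    return [[-np.pi/2,0,(y+np.pi)%(2*np.pi)-np.pi] for y in (a-np.pi/2,a+np.pi/2)]
def tcp(x,y,zg): return [x,y,zg-GD]
def best(p,a):
    c=[(abs(q[6]),o) for o in ori(a) for q in [inverse_kinematics(p,o)] if q is not None]
    return min(c,key=lambda t:t[0])[1]
def st(tag):
    o=manip.get_obs(); print(tag,"t",round(o["time"],1),"p",np.round(o["ee_pos"],4),"F",np.round(o["force"],1),"w",round(o["grip_width"],4)); return o
def pick(x,y,foot,h,a,zup,gh=40e-3,force=30):
    zg=foot+gh
    p=tcp(x,y,zup); o=best(p,a); manip.move_pose(p,o); st("above")
    manip.move_straight(tcp(x,y,zg),velocity=.12); st("down")
    move_gripper(.0,force); s=st("grip")
    manip.move_straight(tcp(x,y,zup),velocity=.12); return s
def place(x,y,a,zup,gh=40e-3,open_to=.078,floor=.006):
    p=tcp(x,y,zup); o=best(p,a); manip.move_pose(p,o); st("above stand")
    manip.move_straight(tcp(x,y,floor+gh+.02),velocity=.15); st("near")
    manip.move_straight(tcp(x,y,floor+gh+.001),velocity=.04); st("set")
    move_gripper(open_to); manip.wait(.2); st("open")
    manip.move_straight(tcp(x,y,zup),velocity=.2)
E
python3 - <<'E'
from act import *
from rig import eyes
import cv2
o=manip.get_obs()
manip.move_straight([.157,-.631,.32])
x,y=.6165,.2735
for a in np.radians(range(0,180,30)):
    for w in [(x,y,.25),(.52,.40,.25),(.385,.2965,.25),(.4746,-.006,.25),(.478,.169,.25)]:
        print(int(np.degrees(a)),[None if q is None else round(q[6],2) for q in [inverse_kinematics(tcp(*w),oo) for oo in ori(a)]],end=" ")
    print()
st("up")
E
```

```text
0 [np.float64(-0.85), np.float64(2.08)] 0 [np.float64(-1.19), np.float64(1.84)] 0 [np.float64(-1.04), np.float64(1.97)] 0 [np.float64(-0.24), np.float64(2.67)] 0 [np.float64(-0.72), np.float64(2.25)] 
29 [np.float64(-0.33), np.float64(-2.44)] 29 [np.float64(-0.66), np.float64(2.36)] 29 [np.float64(-0.52), np.float64(2.5)] 29 [np.float64(0.27), np.float64(-2.8)] 29 [np.float64(-0.19), np.float64(-2.69)] 
59 [np.float64(0.18), np.float64(-2.29)] 59 [np.float64(-0.09), np.float64(-2.53)] 59 [np.float64(0.01), np.float64(-2.7)] 59 [np.float64(0.78), np.float64(-2.29)] 59 [np.float64(0.34), np.float64(-2.35)] 
90 [np.float64(0.7), np.float64(-2.4)] 90 [np.float64(0.38), np.float64(-2.2)] 90 [np.float64(0.53), np.float64(-2.26)] 90 [np.float64(1.28), np.float64(-1.78)] 90 [np.float64(0.86), np.float64(-2.31)] 
119 [np.float64(1.14), np.float64(-1.86)] 119 [np.float64(0.91), np.float64(-1.84)] 119 [np.float64(1.05), np.float64(-1.82)] 119 [np.float64(1.62), np.float64(-1.27)] 119 [np.float64(1.2), np.float64(-1.74)] 
150 [np.float64(1.56), np.float64(-1.36)] 150 [np.float64(1.32), np.float64(-1.5)] 150 [np.float64(1.45), np.float64(-1.4)] 150 [np.float64(2.15), np.float64(-0.76)] 150 [np.float64(1.72), np.float64(-1.25)] 
up t 1.2 p [ 0.1568 -0.6304  0.3188] F [-0.2  0.1 -0.5] w 0.0854
```

```bash
python3 - <<'E'
from act import *
from rig import eyes
import cv2
a=np.radians(75)
pick(.6165,.2735,.113,.064,a,.25)
st("lifted")
i=[cv2.resize(eyes.snapshot(n)["img"],(400,300)) for n in("scene","top")]
cv2.imwrite("pics/lift1.png",np.hstack(i))
E
```

```text
above t 4.7 p [0.617  0.2726 0.2312] F [-0.2 -0.2 -0.3] w 0.0857
down t 5.7 p [0.6169 0.274  0.1352] F [-0.1  0.7  0.2] w 0.0853
grip t 6.0 p [0.6171 0.2738 0.1357] F [-0.7 -0.3  5.5] w 0.0599
lifted t 7.0 p [0.6161 0.273  0.2303] F [-0.4  0.8 -1.2] w 0.0602
```

View pics/lift1.png

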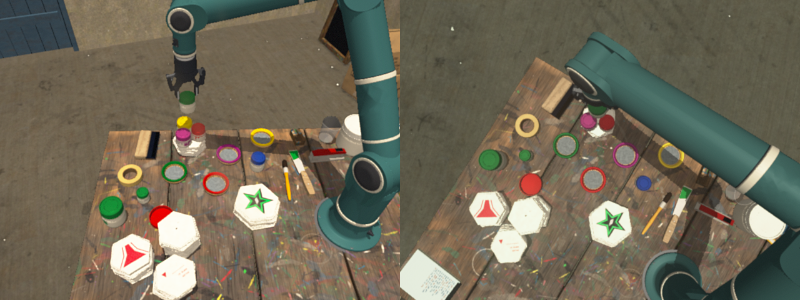

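Green is held upright at scene(188,98) in the half-size view, and the three lower pots appear undisturbed. Placing it now.

```bash
python3 - <<'E'
from act import *
from vis import *
place(.519,.400,np.radians(75),.20)
st("done")
manip.move_pose([.40,0.0,.35],best([.40,0,.35],np.radians(75)))
manip.set_joints(list(manip.get_obs()["qpos"][:0])+[manip.get_obs()["qpos"][0]+.9]+list(manip.get_obs()["qpos"][1:]))
st("parked")
S=eyes.snapshot("scene");T=eyes.snapshot("top")
np.save("pics/s.npy",S,allow_pickle=True);np.save("pics/t.npy",T,allow_pickle=True)
a=S["img"][165:315,235:435];b=T["img"][135:285,215:415]
cv2.imwrite("pics/crop2.png",np.hstack([cv2.resize(x,None,fx=2,fy=2,interpolation=2)for x in(a,b)]))
pt=dict(red=((318,205),(331,195),18,.113),magenta=((293,215),(301,193),18,.113),yellow=((291,196),(319,165),18,.113),green=((279,265),(265,232),15,.07))
for c,(a,b,r,z) in pt.items():
    ea,ma=ell(S["img"],c,a,r);eb,mb=ell(T["img"],c,b,r)
    p,g=tri(S,ea[0],T,eb[0]); print("pot",c,np.round(ea[0],1),np.round(eb[0],1),np.round(eb[1],1),p.round(4),round(g,4),atz(T,eb[0],z).round(4))
E
```

```text
above stand t 7.8 p [0.5189 0.4001 0.1809] F [ 0.4 -0.9 -1.5] w 0.0604
near t 8.8 p [0.5196 0.4007 0.0485] F [-0.6 -0.2 -0.7] w 0.0599
set t 9.5 p [0.519  0.3997 0.0289] F [-2.6 -1.7  6.7] w 0.0602
open t 10.0 p [0.5189 0.4    0.0281] F [-0.6  0.9 -0.3] w 0.0779
done t 10.9 p [0.5186 0.3992 0.18  ] F [ 0.  -0.1  1.2] w 0.078
parked t 13.9 p [ 0.2502 -0.3125  0.35  ] F [ 0.1 -0.2 -0. ] w 0.0776
pot red [317.  206.3] [330.4 195.6] [24.8 25.5] [0.5914 0.2415 0.1027] 0.0016 [0.5899 0.2424 0.113 ]
pot magenta [292.6 215. ] [301.  192.6] [24.9 25.2] [0.5996 0.3077 0.1015] 0.0015 [0.5978 0.3078 0.113 ]
pot yellow [294.6 195.9] [318.  168.6] [28.9 29.6] [0.6537 0.2686 0.1029] 0.0009 [0.6515 0.269  0.113 ]
pot green [278.1 263. ] [261.5 229.3] [23.5 29.5] [0.5208 0.4004 0.0588] 0.007 [0.5217 0.4018 0.07  ]
```

View pics/crop2.png

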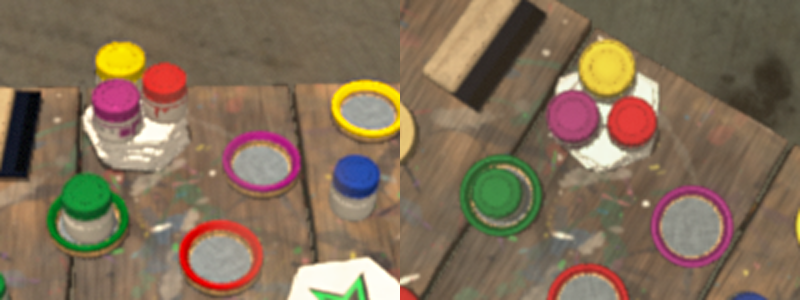

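Green stands upright in the green well (crop 88,210 / 497,193) and the trio is unmoved, with spacings of 66.5–67.6 mm. Next, red with the jaws tangential to the triangle.

```bash
cat >> act.py <<'E'
def do(px,py,sx,sy,deg,dia):
    a=np.radians(deg); manip.wait(.05)
    s=pick(px,py,.055,.058,a,.20)
    w=manip.get_obs()["grip_width"]
    if abs(w-dia)>.006: raise SystemExit(f"grip width {w} unexpected")
    place(sx,sy,a,.20)
def park():
    p=[.40,0.0,.35]; manip.move_pose(p,best(p,np.radians(75)))
    q=list(manip.get_obs()["qpos"]); q[0]+=.9; manip.set_joints(q); st("parked")
def look(name):
    from vis import eyes,cv2
    S=eyes.snapshot("scene")["img"];T=eyes.snapshot("top")["img"]
    cv2.imwrite(name,np.hstack([cv2.resize(x,None,fx=1.6,fy=1.6,interpolation=2)for x in(S[165:340,230:480],T[135:310,220:470])]))
E
python3 - <<'E'
from act import *
do(.5912,.2418,.385,.2965,143,.058)
park(); look("pics/red.png")
from vis import *
S=eyes.snapshot("scene");T=eyes.snapshot("top")
for c,a,b in (("magenta",(293,215),(301,193)),("yellow",(294,196),(318,168)),("red",(345,284),(306,285))):
    ea,_=ell(S["img"],c,a,18);eb,_=ell(T["img"],c,b,18);print(c,tri(S,ea[0],T,eb[0]))
E
```

```text
above t 16.6 p [0.5919 0.2402 0.1817] F [-0.3  0.3  0.4] w 0.0774
down t 17.6 p [0.5919 0.2421 0.0772] F [-0.2  0.1 -0.1] w 0.0777
grip t 18.3 p [0.5994 0.239  0.0819] F [ 7.2 -7.7 15.5] w 0.0002grip width -0.00020726849912415572 unexpected
```

```bash
python3 - <<'E'
from act import *
st("now"); look("pics/fail.png")
E
```

```text
now t 19.3 p [0.5905 0.2416 0.1802] F [ 0.6 -0.1 -0.4] w -0.0002
```

View pics/fail.png

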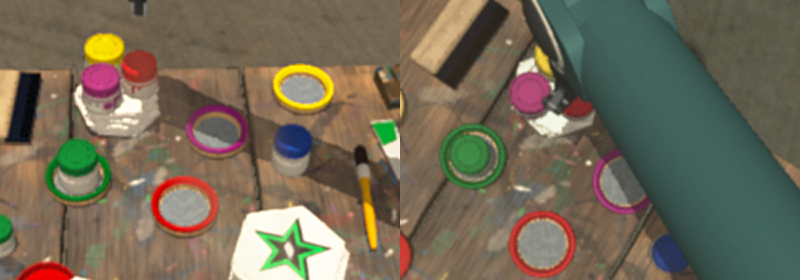

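```bash
python3 - <<'E'
from act import *
from vis import *
o=manip.get_obs(); print(o["tool_rot"],o["ee_pos"],o["qpos"],o["grip_width"])
S=eyes.snapshot("scene");T=eyes.snapshot("top")
im=[]
for s in(S,T):
    g=s["img"].copy(); g=cv2.resize(g,None,fx=4,fy=4,interpolation=2)
    for p,c in ((o["ee_pos"],(255,0,0)),((.5912,.2418,.113),(255,255,255)),((.599,.3078,.113),(0,0,0))):
        u=proj(s,p); print(u); cv2.circle(g,tuple(int(v) for v in u*4+2),4,c,-1)
    im.append(g)
cv2.imwrite("pics/fz.png",np.hstack([im[0][500:900,1060:1460],im[1][600:1000,1080:1480]]))
E
```

```text
[-1.57181536e+00 -1.80690578e-03 -2.21650261e+00] [0.59054514 0.24157184 0.18010568] [-0.43210711  0.46678848 -0.01165948  1.64970723  0.00605562  1.02720587
 -1.09136942] 0.0003361435961225957
[316.51452399 183.35342873]
[316.57165163 203.35316181]
[292.13013486 211.85081903]
[331.52666545 189.34989967]
[330.65586751 195.03007291]
[300.99037259 192.05018026]
```

View pics/fz.png

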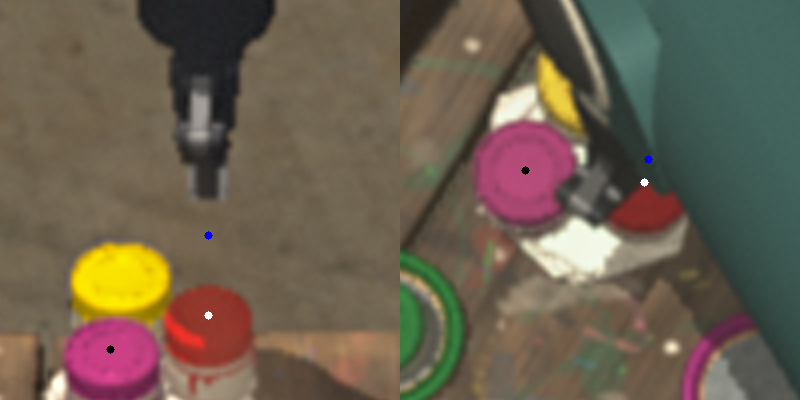

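The red grasp closed over the lid: red is still in place, and in the scene crop the shut tips (208,198) sit about 9 px above the projected TCP (208,235). That fits tips about 31 mm behind the reported TCP, which also matches the contact height. I'll verify with both cameras in the open.

```bash
python3 - <<'E'
from act import *
from vis import *
manip.move_straight([.59,.2416,.25])
p=[.50,-.05,.20]; manip.move_pose(p,best(p,np.radians(0)));manip.wait(.2)
o=st("x")
S=eyes.snapshot("scene");T=eyes.snapshot("top")
im=[]
for s in(S,T):
    g=cv2.resize(s["img"],None,fx=4,fy=4,interpolation=2); u=proj(s,o["ee_pos"])*4+2; 
    for dz,c in ((0,(255,0,0)),(.031,(0,255,0))):
        v=proj(s,o["ee_pos"]+[0,0,dz])*4+2; cv2.circle(g,tuple(int(a) for a in v),4,c,-1)
    x,y=int(u[0])-200,int(u[1])-200; print(x,y); im.append(g[y:y+400,x:x+400])
cv2.imwrite("pics/tip.png",np.hstack(im))
E
```

```text
x t 21.5 p [ 0.5005 -0.049   0.2   ] F [-0.4  0.  -0.2] w 0.0
1541 420
1708 718
```

View pics/tip.png

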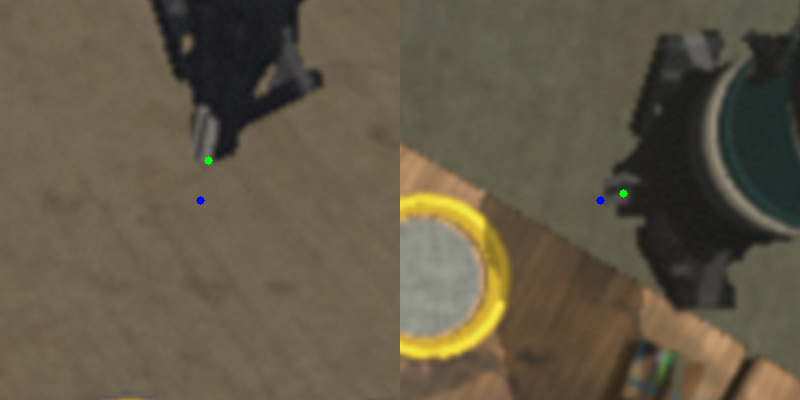

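Both views agree: tips are on the line of the TCP in xy but about 30 mm behind the reported one, so I lower all commands by 30 mm.

```bash
sed -i 's/^def tcp.*/DZ=.030  # measured: real tips stand 30 mm behind the reported TCP\ndef tcp(x,y,zg): return [x,y,zg-GD-DZ]/; s/gh=40e-3/gh=36e-3/g' act.py
python3 - <<'E'
from act import *
for c in ((.385,.2965,143),(.4746,-.006,84),(.478,.169,24)):
    print([inverse_kinematics(tcp(c[0],c[1],.042),o) is not None for o in ori(np.radians(c[2]))])
move_gripper(.085)
do(.5912,.2418,.385,.2965,143,.058)
park(); look("pics/red.png")
from vis import *
S=eyes.snapshot("scene");T=eyes.snapshot("top")
for c,a,b in (("magenta",(293,215),(301,193)),("yellow",(294,196),(318,168)),("red",(345,284),(306,285))):
    ea,_=ell(S["img"],c,a,18);eb,_=ell(T["img"],c,b,18);print(c,tri(S,ea[0],T,eb[0]))
E
```

```text
[True, True]
[True, True]
[True, True]
above t 23.6 p [0.5916 0.2402 0.1514] F [-0.  -2.  -0.5] w 0.0848
down t 24.7 p [0.5919 0.2421 0.0432] F [-0.2  0.5  0.5] w 0.0853
grip t 25.1 p [0.5919 0.2421 0.0434] F [-0.9 -0.3  5.4] w 0.0575
above stand t 27.0 p [0.3867 0.2964 0.1515] F [ 0.3 -0.6 -0.8] w 0.0571
near t 28.0 p [0.3857 0.2969 0.0139] F [ 1.  0. -0.] w 0.0576
set t 28.7 p [ 0.3848  0.2963 -0.0055] F [-2.1 -2.4  7.2] w 0.0577
open t 29.2 p [ 0.385   0.2965 -0.0058] F [0.6 0.1 0.4] w 0.0782
parked t 33.7 p [ 0.2497 -0.3124  0.3496] F [-0.2 -0.4 -0.4] w 0.0783
magenta (array([0.5995676 , 0.30783399, 0.10162149]), np.float64(0.0014270331519933492))
yellow (array([0.65352971, 0.26840734, 0.10277973]), np.float64(0.001636367962220076))
red (array([0.38444251, 0.29752561, 0.02164091]), np.float64(0.00018161009624197087))
```

View pics/red.png

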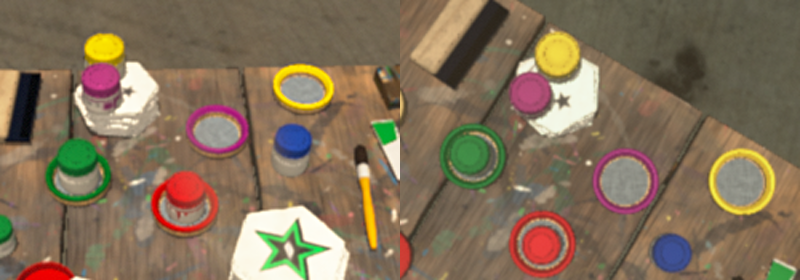

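Red is upright in its well (crop 186,190 / 541,242), and magenta and yellow have not moved. Now those two.

```bash
python3 - <<'E'
from act import *
move_gripper(.085)
do(.599,.3078,.478,.169,24,.062)
move_gripper(.085)
do(.653,.2687,.474,-.006,84,.066)
park(); look("pics/all.png")
from vis import *
S=eyes.snapshot("scene");T=eyes.snapshot("top")
for c,a,b in (("blue",(413,251),(390,292)),):
    ea,_=ell(S["img"],c,a,18);eb,_=ell(T["img"],c,b,18);print(c,tri(S,ea[0],T,eb[0]))
E
```

```text
above t 36.8 p [0.5997 0.3065 0.1516] F [ 0.5 -0.1  0.7] w 0.0853
down t 37.9 p [0.5995 0.3083 0.0432] F [ 0.3  0.  -0.3] w 0.0851
grip t 38.2 p [0.5997 0.3082 0.0434] F [-0.3  0.   3.9] w 0.0614
above stand t 40.0 p [0.4787 0.1693 0.1515] F [ 0.5 -0.3 -0.8] w 0.0616
near t 41.1 p [0.4786 0.1696 0.0139] F [-0.8  0.5 -1.8] w 0.0615
set t 41.7 p [ 0.4779  0.1686 -0.0054] F [-1.3 -2.1  7.5] w 0.0613
open t 42.2 p [ 0.478   0.169  -0.0058] F [ 0.  -0.7 -1.3] w 0.0782
above t 44.3 p [0.652  0.2687 0.1507] F [ 0.4 -0.6  0.5] w 0.0852
down t 45.4 p [0.6536 0.2692 0.0433] F [ 0.4 -1.3  0.3] w 0.0846
grip t 45.7 p [0.6537 0.269  0.0436] F [-0.4 -1.   6. ] w 0.0653
above stand t 48.0 p [ 0.4751 -0.0051  0.1518] F [ 0.5 -0.  -0.5] w 0.0656
near t 49.0 p [ 0.4746 -0.0056  0.0139] F [ 0.   0.3 -1. ] w 0.0656
set t 49.7 p [ 0.4737 -0.0065 -0.0055] F [-3.3 -0.4  8. ] w 0.0655
open t 50.1 p [ 0.474  -0.006  -0.0058] F [-0.2 -0.3 -0.7] w 0.078
parked t 53.2 p [ 0.2484 -0.3127  0.3492] F [0.6 0.1 0.1] w 0.0783
blue (array([0.37021829, 0.10711923, 0.05423364]), np.float64(0.0023676111758967984))
```

View pics/all.png

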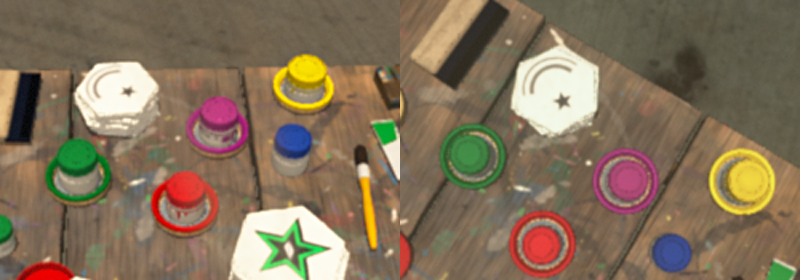

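```bash
python3 - <<'E'
from act import *
from vis import *
S=eyes.snapshot("scene");T=eyes.snapshot("top")
g=[]
for s,b,f in((S,"scene",(455,195,500,240)),(T,"top",(468,255,508,305))):
    x0,y0,x1,y1=f; a=cv2.imread(f"pics/{b}0.png")[y0:y1,x0:x1];n=s["img"][y0:y1,x0:x1]
    print("block shift px",b,cv2.phaseCorrelate(np.float64(cv2.cvtColor(a,6)),np.float64(cv2.cvtColor(n,6))))
im=[]
for s in(S,T):
  for (x,y,h,d) in ((.519,.4,.064,.062),(.385,.2965,.058,.058),(.478,.169,.058,.062),(.474,-.006,.058,.066)):
    im_=cv2.resize(s["img"],None,fx=4,fy=4,interpolation=2)
    t=np.linspace(0,6.29,60)
    pts=np.array([proj(s,(x+d/2*np.cos(k),y+d/2*np.sin(k),.006+h))*4+2 for k in t]).astype(int)
    cv2.polylines(im_,[pts],True,(255,255,255),1); c=pts.mean(0).astype(int); im.append(im_[c[1]-100:c[1]+100,c[0]-100:c[0]+100])
cv2.imwrite("pics/fit.png",np.vstack([np.hstack(im[:4]),np.hstack(im[4:])]))
E
```

```text
block shift px scene ((0.4933841135528354, 0.4740823787184105), 0.959571201837693)
block shift px top ((0.03558429237674687, 0.13190713405240118), 0.9802627577332881)
```

View pics/fit.png

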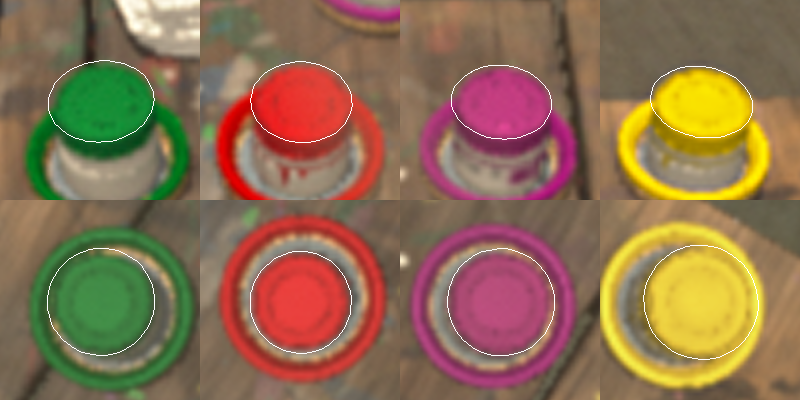

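The predicted lid outlines for fully seated pots match all four lids in both views, so the pots are upright and right down. The block and the blue pot are unmoved.

```bash
python3 -c "
from rig import manip
manip.close_job()"
```

```text
the job is handed in; nothing more can be done
```

All four pots are upright and right down in the wells of their own colour, and the job was handed in at about 53 s of the 112 s allowed. I took the green pot off first, then red, magenta and yellow.

**Failed grasp:** my first try at the red pot closed just above its lid and pressed on it with about 15–20 N. No pot moved or tipped. Both cameras then showed the real fingertips about 30 mm behind the reported TCP, so I lowered all later commands by that much. The green pot had been gripped before this, only near the top of its lid, but it held and was set down properly.

**Last checks:**
- **Fit in the wells:** the outlines predicted for fully seated pots match all four lids in both views. Each pot met the well floor with about 7–8 N.
- **Lower pots:** magenta and yellow stayed within about 1 mm while green and then red were taken off; red stayed put while green came off.
- **Bystanders:** the blue pot measures the same position as at the start. The block matches to 0.1 px in the top view and 0.7 px in the scene view, which I take as no movement.

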